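Load a vial rack into the rack reader

TASK

Pull the rack reader's carriage all the way out by its orange tab, and seat the rack of blue-capped vials flat and fully home in the pocket, with its cut-away corner at the orange key block. Then push the carriage fully back in and only then press and release the green button. The vials are glass: keep the rack upright and set it down gently without dropping or forcing it, and leave the empty rack, the bottle and the mouse where they are.

Things in the scene. Friction and masses are not known exactly. Their poses are not given: they have to be found in the camera images.
- reader: Fixed dark-blue bench unit. Origin on the table under the middle of the hood's mouth; +y is the way the carriage comes out, z up. Hood: 124 mm wide (x), y from -180 mm to 0, top 92 mm above the table; its open mouth is 100 mm wide and 70 mm high. A grey 4 mm thick base plate 130 mm wide runs from y = -180 to +220 mm.
- carriage (a joint): Travel of the carriage along the reader's +y, m: 0 fully in, 0.13 fully out. About 3 N moves it; it stays where it is left. The carriage is an aluminium plate 80 mm wide and 210 mm long, its top 12 mm above the table, carrying the pocket and the orange tab.
- tab_top (a point): Middle of the top edge of the carriage's upright orange tab, 70 mm above the table. The tab is 10 mm thick along the travel (reader y), 44 mm wide (reader x), and stands 58 mm above the plate, 120 mm beyond the pocket's centre; there is 59 mm of clear plate between it and the pocket's wall. Pinch it from above.
- nest (a point): Black pocket on the carriage. Origin: centre of its floor (12 mm above the table), axes as the reader's. Inside 58 (x) by 100 mm (y), 2 mm clear of the rack all round; walls 10 mm high, 6 thick, the upper 4 mm a sloping lead-in; 44 mm finger gaps amid the long (+-x) walls. Orange key block 12 x 12 x 10 mm in the +x +y corner. Carriage out: centre 64 mm before the hood's mouth; in: under the hood.
- nest_key (a point): Point on the pocket's floor near the key block, at (20, 41, 0) mm in the nest's frame; the rack's notch point comes to lie here.
- rack: Loose white rack full of vials with dark blue caps, about 0.17 kg. Block 54 mm (x) by 96 mm (y), 30 mm high, caps up to 40 mm; the +x +y corner is cut away 14 x 14 mm over the full height. Origin at the centre of the underside, z up. Seated, its frame coincides with the nest's. Grasp across x (54 mm).
- rack_notch (a point): Point on the rack's underside in its cut-away corner, at (20, 41, 0) mm in the rack's frame.
- empty_rack: Loose white rack of the same shape and frame as the other but without vials or caps (dark open wells), 30 mm high. Leave it alone.
- scan_button (a joint): Press of the green button, m: 0 up, 0.006 fully down (5 N); it springs back.
- scan_button_top (a point): Centre of the top of the green button, 28 mm across, at (0, -75) mm in the reader's frame, on the hood's roof; when up its top stands 109 mm above the table.
- bottle: Loose glass bottle with a blue cap, 66 mm across, 130 mm high. Origin under its centre. Leave it alone.
- mouse: Loose grey computer mouse, 100 x 58 mm, 31 mm high. Origin under its centre. Leave it alone.
There are look-alikes about, which are no part of the job. Leave any pink or yellow look-alike of the rack alone.

How it is judged:
By the outcome, as a careful person would: the job done as asked, in the order asked, and still so for the second after the job is handed in, with the robot touching nothing.
It also fails if it takes over 72 s, if anything falls off the work surface, if the arm or the gripper's body presses on something with over 40 N, if the wrist force passes 120 N, or if a joint passes its speed limit or range.

ROBOT

A 6-joint arm with a two-finger parallel gripper is mounted at the origin on the work surface. World frame = base frame: x ahead of the robot, y to its left, z up, the work surface at z = 0. Lengths are in mm, angles in rad, forces in N, time in s.
With the tool pointing down it reaches from about 350 to 775 mm from the base axis. Payload 7.3 kg.
Tool frame: the origin (TCP) lies on the centre line of the jaws, within the pads' length; the fingertips stand 14 mm ahead of it and the grasp point (between the pads) lies 5 mm behind it; z points along the fingers, y is the line along which they close (so a half turn about z gives the same grasp; the last joint's range is limited). The gripper opens to 92 mm and grips with 3 to 60 N. Pads are 19 mm wide; open, the fingers measure 130 mm over their backs; the gripper's body (75 mm by 190 mm) begins 47 mm behind the grasp point.
Start: joints at [-1.309, 0.342, 1.524, -0, 1.275, -0.146], TCP at [208.233, -481.957, 240.741] pointing down, gripper open.
Joint ranges: [-2.53, 2.53], [-0.77, 2.02], [0.04, 2.7], [-1, 4.14], [0.28, 2.66], [-3.11, 3.11]. Speed limits (rad/s): [2.57, 2.57, 3.14, 3.14, 3.14, 3.14].

INTERFACE

Orientations are given as [roll, pitch, yaw] about the fixed x, y, z axes, in that order (R = Rz(yaw) Ry(pitch) Rx(roll)).
In Python, from plant import get_obs, capture, bot, spot_in, trace, pinpoint gives the robot as it stands.
- The arm moves only by the tool play_rows, never from a script. Its argument "rows" is a list of rows, each a list of 2 entries, a list of its own where there are three numbers: the shift along the world's x, y, z in units of 3 cm (1.0 is 3 cm), then the turn, a rotation vector about the world's x, y, z in units of 8 degrees (1.0 is 8 degrees). A call has 1 to 12 rows; each row shifts and turns the commanded pose from where the row before left it; what a row does not reach is not made up. A row lasts 1/8 s, in which the tool goes at most 62.5 mm and 10.7 degrees, less where a joint would pass 70% of its speed; a pose out of reach is approached as far as the arm can. A call with a number of a shift or a turn outside -1 to 1 is refused whole. A call with a gripper value outside its range is refused whole. "hand" is the opening, from -1 (shut) to 1 (fully open), set as the call begins (left out, the last holds). The fingers move at their own pace and stop on an object; the grip force is fixed at half the most. Time passes only in rows, so rows that do not move let the fingers close. It gives the time, the measured TCP pose, the force, the opening and the grip force at its end, in the units of the state.
- get_obs(): the state, without advancing time (a new reading comes with each control period).
- capture(name): name is "scene" or "top"; returns a dict with "frame" (384x512x3 uint8, red, green, blue), "fov_y" (degrees; the focal length in pixels is half the picture's height over the tangent of half this angle, whatever the lens; pixels are square), "cx", "cy" (the principal point, pixels), "rvec" (rotation vector, rad) and "tvec" (3), from world to camera coordinates, as OpenCV has them. Camera axes: x right, y down, z forward; pixel columns grow to the right and rows downward; lengths in mm; the calibration is good to about 2 mm. A picture is of the moment at which its call begins. There is no depth.
- bot.close_job(): hands the job in; it is judged then, once.
Trained networks look in the newest picture that a camera, given by its name, has taken for a name from the list of things; names that differ only in an ending like _2 or _b are one class to them, and where a whole thing is asked for, a point or a joint stands for the part that bears it (a point fixed in the world has none). Each returns a list of dicts, best first, with "p" (0 to 1); they miss things now and then, are a little off and sometimes report something else, mostly with a low value. They report only what shows in the picture. A call takes as long as a camera call. They do not tell look-alikes from the thing itself.
- spot_in(query, camera): "at" ([row, column] in pixels, amid what is visible of it).
- trace(query, camera): "mask" (384x512 bool, what is visible of it) and "at" ([row, column] in pixels, amid what is visible of it).
- pinpoint(query, camera): "at" ([row, column] in pixels: a listed point, or the origin of a listed thing).
The state is a dict: "time": time; "joint_positions": joint angles; "dq": joint speeds; "tau": joint torques, N m; "tool_pos": TCP position; "tcp_rot": TCP orientation; "contact_force": force on the tool from outside, world axes, zero at the start; "moment": the same for the moment, N m; "grip_width": finger opening in mm; "finger_force": force on a finger pad.
Only numpy, scipy, OpenCV 4.12 (cv2) and the standard library are available. Lean on these libraries where they do the work, as an engineer would, in place of code of your own. Each camera call takes 0.05 s, during which the arm holds its last target. There are 200 camera calls.

## Working session

There is one attempt and no reset: what is moved stays moved. The work goes in short steps, Python scripts to look and compute and a tool call to move; the robot and the scene stay as the last step left them, time stands still between calls to the robot, and variables do not carry over. Pictures are saved under pics/ and viewed, at most 10 in all, crops included, and the job is handed in when it is done.

Besides the shell and the picture viewer there is one more tool, called after "Call:" as name(argument=value, ...), one argument or row to a line, values as JSON. play_rows: Moves the arm, as the interface text tells. Shifts and turns lie within -1 to 1; 1 stands for 3 cm of shift or 8 degrees of turn. Its arguments: {"type":"object","properties":{"rows":{"type":"array"},"hand":{"type":"number"}},"required":["rows"]}

```bash
mkdir -p pics; cat > h.py <<'E'
import numpy as np, cv2
from plant import get_obs, capture, bot, spot_in, trace, pinpoint
def cam(c):
    f=192/np.tan(np.radians(c["fov_y"])/2)
    K=np.array([[f,0,c["cx"]],[0,f,c["cy"]],[0,0,1.]])
    R=cv2.Rodrigues(np.array(c["rvec"],float))[0]; t=np.array(c["tvec"],float).ravel()
    return K,R,t
def ray(c,at):
    K,R,t=cam(c); d=R.T@np.linalg.inv(K)@np.array([at[1],at[0],1.]); return -R.T@t,d/np.linalg.norm(d)
def onz(c,at,z):
    o,d=ray(c,at); return o+d*(z-o[2])/d[2]
def tri(c1,a1,c2,a2):
    o1,d1=ray(c1,a1);o2,d2=ray(c2,a2)
    s=np.linalg.lstsq(np.c_[d1,-d2],o2-o1,rcond=None)[0]
    p,q=o1+s[0]*d1,o2+s[1]*d2
    return (p+q)/2,np.linalg.norm(p-q)
def proj(c,p):
    K,R,t=cam(c); q=K@(R@np.array(p,float)+t); return q[1]/q[2],q[0]/q[2]
E
python3 - <<'E'
from h import *
np.set_printoptions(precision=1,suppress=True)
C={n:capture(n) for n in("scene","top")}
for n in C:
    cv2.imwrite(f"pics/{n}0.png",C[n]["frame"][...,::-1]); print(n,C[n]["fov_y"],ray(C[n],(192,256)))
for q in["tab_top","nest","nest_key","rack","rack_notch","empty_rack","scan_button_top","reader","bottle","mouse"]:
    for n in C:
        print(q,n,[(np.round(r["at"],1).tolist(),round(r["p"],2)) for r in pinpoint(q,n)][:4])
E
```

```text
scene 53.062496556168554 (array([1138.5,  593.4,  609.7]), array([-0.6, -0.6, -0.5]))
top 52.53114429173394 (array([469.1,  46. , 947.8]), array([ 0.,  0., -1.]))
tab_top scene [([175.5, 187.8], 0.9)]
tab_top top [([154.9, 364.7], 0.95), ([97.1, 233.5], 0.63)]
nest scene [([174.1, 176.6], 0.88), ([237.8, 344.9], 0.57)]
nest top []
nest_key scene [([180.5, 179.3], 0.9)]
nest_key top [([160.5, 388.9], 0.93)]
rack scene [([286.9, 294.0], 0.98), ([231.9, 327.2], 0.85), ([258.9, 402.2], 0.75), ([199.4, 304.7], 0.68)]
rack top [([206.4, 199.8], 0.92), ([226.1, 127.2], 0.9), ([126.0, 177.9], 0.78), ([156.2, 244.0], 0.71)]
rack_notch scene [([270.7, 404.6], 0.71), ([237.4, 346.9], 0.65), ([232.7, 279.0], 0.64), ([268.3, 297.6], 0.61)]
rack_notch top [([218.5, 185.4], 0.88), ([246.7, 234.1], 0.88), ([212.0, 113.9], 0.85), ([172.7, 237.4], 0.78)]
empty_rack scene [([284.8, 369.3], 0.65)]
empty_rack top [([172.9, 134.7], 0.63)]
scan_button_top scene [([147.2, 172.3], 0.53)]
scan_button_top top [([153.3, 358.3], 0.49), ([168.4, 426.1], 0.44)]
reader scene [([186.1, 184.8], 0.69), ([274.6, 226.8], 0.5), ([237.7, 346.4], 0.43)]
reader top [([168.7, 376.9], 0.89)]
bottle scene [([276.3, 220.3], 0.67)]
bottle top [([98.8, 233.9], 0.58)]
mouse scene [([213.9, 367.6], 0.79)]
mouse top [([266.4, 188.4], 0.72)]
```

```bash
python3 -c "
import cv2,numpy as np
a=cv2.imread('pics/scene0.png');b=cv2.imread('pics/top0.png')
cv2.imwrite('pics/s0.png',cv2.resize(a,(800,600)));cv2.imwrite('pics/t0.png',cv2.resize(b,(800,600)))"
```

```text
(no output)
```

View pics/s0.png

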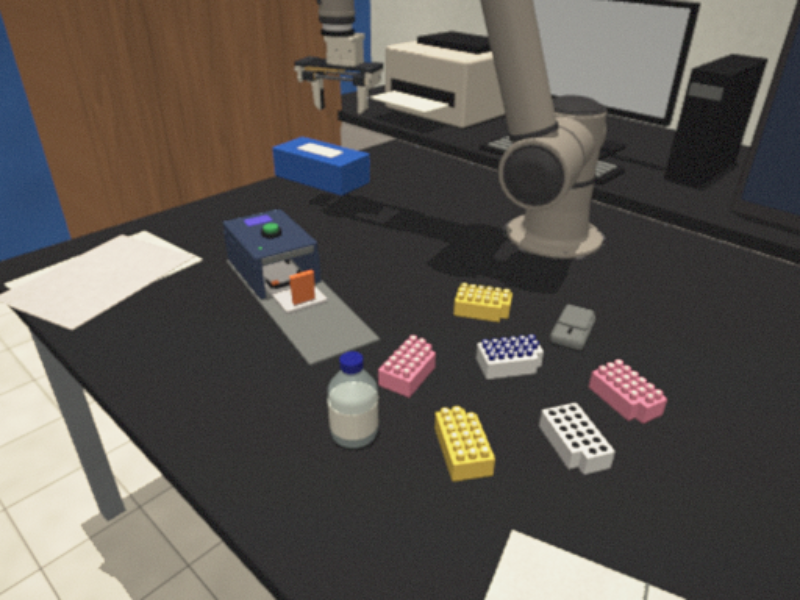

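View pics/t0.png

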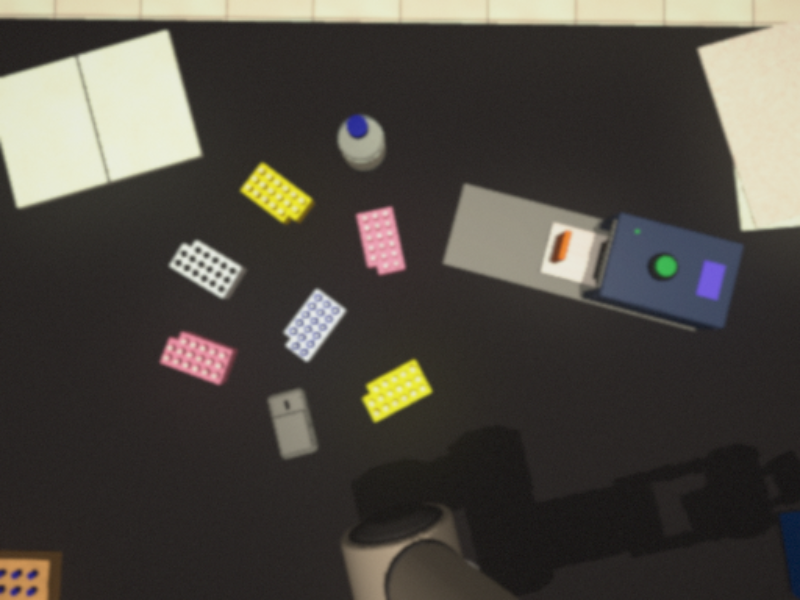

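Both views agree. The blue-capped rack is at scene (227,326) and top (208,202) (row, col, native pixels). Four coloured look-alikes are at top (123,177), (154,244), (229,127) and (250,254). The empty rack is at top (172,132). The tab is at top (158,360), and the button is at top (171,426) and scene (147,173). Next I fit poses by silhouette.

```bash
cat >> h.py <<'E'
from scipy.optimize import minimize
NOTCH=[(-27,-48),(27,-48),(27,34),(13,34),(13,48),(-27,48)]
def prism(c,p,poly,z0,z1,S=4):
    x,y,a=p; ca,sa=np.cos(a),np.sin(a)
    P=[(x+ca*u-sa*v,y+sa*u+ca*v) for u,v in poly]
    pr=lambda z:np.array([proj(c,(*q,z))[::-1] for q in P])
    B,T=pr(z0),pr(z1); m=np.zeros((384*S,512*S),np.uint8); n=len(P)
    f=lambda q:cv2.fillPoly(m,[np.round((q+.5)*S*16-8).astype(np.int32)],1,shift=4)
    f(B);f(T)
    for i in range(n): f(np.array([B[i],B[(i+1)%n],T[(i+1)%n],T[i]]))
    return cv2.resize(m.astype(np.float32),(512,384),interpolation=cv2.INTER_AREA)
def fit(cams,masks,p0,poly,z0,z1):
    def cost(p):
        s=0
        for c,m in zip(cams,masks):
            r=prism(c,p,poly,z0,z1); s+=1-np.minimum(r,m).sum()/np.maximum(r,m).sum()
        return s
    p0=np.array(p0,float); sim=np.vstack([p0]+[p0+d for d in np.diag([6,6,.12])])
    r=minimize(cost,p0,method="Nelder-Mead",options=dict(initial_simplex=sim,xatol=.02,fatol=1e-4,maxiter=150)); return r.x,r.fun
def blob(c,lo,hi,near=None,rad=30):
    h=cv2.cvtColor(c["frame"],cv2.COLOR_RGB2HSV); m=cv2.inRange(h,lo,hi)
    n,l,st,ce=cv2.connectedComponentsWithStats(m)
    k=[(st[i,4],ce[i][::-1].round(2)) for i in range(1,n) if st[i,4]>8 and (near is None or np.hypot(*(ce[i][::-1]-near))<rad)]
    return sorted(k,key=lambda t:-t[0])
E
python3 - <<'E'
from h import *
np.set_printoptions(precision=2,suppress=True)
C={n:capture(n) for n in("scene","top")}; s,t=C["scene"],C["top"]
o=get_obs(); print({k:np.round(o[k],3) for k in("tcp_rot","tool_pos","grip_width","time")})
g=[blob(c,(50,100,50),(75,255,255),a) for c,a in((s,(147,173)),(t,(171,426)))];print("green",g)
r=[blob(c,(3,140,90),(14,255,255),a) for c,a in((s,(184,193)),(t,(158,360)))];print("orange",r)
B=tri(s,g[0][0][1],t,g[1][0][1]);print("button",B)
print("orange tri",tri(s,r[0][0][1],t,r[1][0][1]), "top@70",onz(t,r[1][0][1],65))
# masks
def pick(q,n,at):
    L=trace(q,n); L=[x for x in L if np.hypot(*(np.array(x["at"])-at))<15]; return L[0] if L else None
ms=pick("rack","scene",(227,326)); mt=pick("rack","top",(208,202))
print("rack masks",[m and (m["p"],m["mask"].sum(),m["at"]) for m in(ms,mt)])
if ms and mt:
    print("tri mask centres",tri(s,ms["at"],t,mt["at"]))
    c0=onz(t,mt["at"],20); 
    for k in range(8):
        p,f=fit([t],[mt["mask"].astype(float)],(c0[0],c0[1],k*np.pi/4),NOTCH,0,34)
        print(k,p,round(f,3))
for n in("scene","top"):
    for x in trace("reader",n): print("reader",n,x["p"],x["mask"].sum(),x["at"])
# plate end corners in top (from picture), hood roof corners
v=np.array([(463,184),(443,264)])/1.5625
for q in v: print("plate end",onz(t,q[::-1],4))
for q in np.array([(620,213),(742,243),(722,327),(600,297)])/1.5625: print("hood",onz(t,q[::-1],92))
S=t["frame"][168:248,162:242,::-1];U=s["frame"][190:265,270:400,::-1]
cv2.imwrite("pics/crop1.png",np.hstack([cv2.resize(S,(400,400)),cv2.resize(U[:,25:100],(400,400))]))
E
```

```text
{'tcp_rot': array([ 3.14, -0.  ,  0.41]), 'tool_pos': array([ 208.23, -481.93,  240.73]), 'grip_width': np.float64(91.775), 'time': np.float64(1.2)}
green [[(np.int32(54), array([145.56, 172.83]))], [(np.int32(178), array([169.93, 425.78]))]]
orange [[(np.int32(269), array([182.77, 193.33]))], [(np.int32(119), array([157.45, 359.07]))]]
button (array([ 552.54, -302.24,  101.52]), np.float64(0.30209972139573826))
orange tri (array([ 584.48, -172.66,   40.95]), np.float64(0.2850847343049237)) top@70 [ 581.52 -166.96   65.  ]
rack masks [(0.95, np.int64(915), [225.5, 328.2]), (0.6, np.int64(971), [207.5, 203.3])]
tri mask centres (array([457.31, 195.68,  17.78]), np.float64(9.672410980510607))
0 [459.44 198.49   0.96] 0.046
1 [459.34 198.55   0.97] 0.046
2 [459.35 198.45   0.96] 0.046
3 [459.27 198.68   0.95] 0.048
4 [459.4  198.07   4.11] 0.09
5 [459.69 197.95   4.11] 0.092
6 [459.38 198.06   4.11] 0.09
7 [459.44 197.79   4.1 ] 0.091
reader scene 0.73 4826 [179.5, 184.5]
reader top 0.77 10520 [167.6, 382.3]
plate end [684.07 -28.12   4.  ]
plate end [557.67   0.98   4.  ]
hood [ 626.47 -242.87   92.  ]
hood [ 587.13 -412.78   92.  ]
hood [ 469.03 -384.13   92.  ]
hood [ 507.34 -215.23   92.  ]
```

View pics/crop1.png

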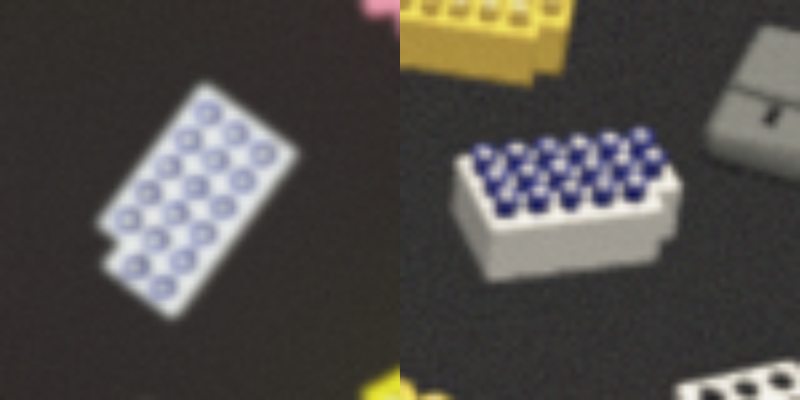

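The crop shows dark-blue caps and vials, with the notch at lower left in the top view, so this is the right rack. Now I refine the reader and rack poses using both cameras.

```bash
cat >> h.py <<'E'
def box(x0,x1,y0,y1): return [(x0,y0),(x1,y0),(x1,y1),(x0,y1)]
def fitu(cams,masks,p0,parts):
    def cost(p):
        s=0
        for c,m in zip(cams,masks):
            r=np.max([prism(c,p,*a,S=3) for a in parts],0); s+=1-np.minimum(r,m).sum()/np.maximum(r,m).sum()
        return s
    p0=np.array(p0,float); sim=np.vstack([p0]+[p0+d for d in np.diag([6,6,.08])])
    r=minimize(cost,p0,method="Nelder-Mead",options=dict(initial_simplex=sim,xatol=.02,fatol=1e-4,maxiter=120)); return r.x,r.fun
HOOD=[(box(-62,62,-180,0),0,92),(box(-65,65,-180,220),0,4)]
def TAB(j): return [(box(-22,22,49+1000*j,59+1000*j),12,70)]
def pick(q,n,at,r=15):
    L=[x for x in trace(q,n) if np.hypot(*(np.array(x["at"])-at))<r]; return L[0] if L else None
E
python3 - <<'E'
from h import *
np.set_printoptions(precision=3,suppress=True)
s,t=capture("scene"),capture("top")
M=[trace("reader",n)[0]["mask"].astype(float) for n in("scene","top")]
for cs,ms in(([s,t],M),([t],M[1:]),([s],M[:1])):
    print("reader",fitu(cs,ms,(568,-226,-.228),HOOD+TAB(0)))
R=[pick("rack","scene",(227,326))["mask"].astype(float),pick("rack","top",(208,202))["mask"].astype(float)]
P=[(NOTCH,0,30),(box(-24,10,-45,45),30,40),(box(10,24,-45,31),30,40)]
for cs,ms in(([s,t],R),([t],R[1:]),([s],R[:1])): print("rack",fitu(cs,ms,(459,198,.96),P))
for z in(0,-8,8):
    print("z test",z,fitu([s,t],R,(459,198,.96),[(a,b+z,d+z) for a,b,d in P])[1])
print("button@109",onz(t,(169.93,425.78),108))
O=[(cv2.inRange(cv2.cvtColor(c["frame"],cv2.COLOR_RGB2HSV),(3,140,90),(14,255,255))>0)*1. for c in(s,t)]
for m,a in zip(O,((184,193),(158,360))):
    k=np.zeros_like(m);k[a[0]-18:a[0]+18,a[1]-18:a[1]+18]=1;m*=k
T0=[(box(-22,22,-5,5),12,70)]
for cs,ms in(([s,t],O),([t],O[1:]),([s],O[:1])): print("tab",fitu(cs,ms,(581,-172,-.228),T0))
E
```

```text
reader (array([ 570.256, -226.693,   -0.247]), np.float64(0.05405550474163745))
reader (array([ 569.437, -227.217,   -0.243]), np.float64(0.02176832235621684))
reader (array([ 571.851, -225.78 ,   -0.242]), np.float64(0.02294502149675104))
rack (array([459.705, 199.369,   0.96 ]), np.float64(0.1629935537780317))
rack (array([459.01 , 198.882,   0.945]), np.float64(0.05474531931750293))
rack (array([462.718, 201.64 ,   0.918]), np.float64(0.06865671721170963))
z test 0 0.1629935537780317
z test -8 0.17139547948294642
z test 8 0.34013710392781804
button@109 [ 551.796 -299.458  108.   ]
tab (array([ 584.57 , -171.732,   -0.259]), np.float64(0.5967997586153466))
tab (array([ 586.389, -171.833,   -0.294]), np.float64(0.3935447354327999))
tab (array([ 584.561, -171.961,   -0.147]), np.float64(0.16446911981805246))
```

Call:
play_rows(
  rows=[
    [[1, 0.82, -0.25], [0, 0, -0.39]],
    [[1, 0.82, -0.25], [0, 0, -0.39]],
    [[1, 0.82, -0.25], [0, 0, -0.39]],
    [[1, 0.82, -0.25], [0, 0, -0.39]],
    [[1, 0.82, -0.25], [0, 0, -0.39]],
    [[1, 0.82, -0.25], [0, 0, -0.39]],
    [[1, 0.82, -0.25], [0, 0, -0.39]],
    [[1, 0.82, -0.25], [0, 0, -0.39]],
    [[1, 0.82, -0.25], [0, 0, -0.39]],
    [[1, 0.82, -0.25], [0, 0, -0.39]],
    [[1, 0.82, -0.25], [0, 0, -0.39]],
    [[1, 0.82, -0.25], [0, 0, -0.39]],
  ],
  hand=-0.1,
)

```text
time: 3.2
tool_pos: [569.2, -185.9, 150.5]
tcp_rot: [3.141, -0.0, -0.247]
contact_force: [0.6, -0.3, -0.6]
grip_width: 41.2
finger_force: 0.0
```

Call:
play_rows(
  rows=[
    [[0.5, 0.45, -0.5], [0, 0, 0]],
    [[0, 0, -0.8], [0, 0, 0]],
    [[0, 0, -0.8], [0, 0, 0]],
    [[0, 0, -0.7], [0, 0, 0]],
    [[0, 0, -0.45], [0, 0, 0]],
    [[0, 0, 0], [0, 0, 0]],
  ],
)

```text
time: 3.95
tool_pos: [582.4, -173.3, 52.1]
tcp_rot: [-3.141, 0.002, -0.246]
contact_force: [-0.3, -0.4, -0.3]
grip_width: 41.4
finger_force: 0.0
```

Call:
play_rows(
  rows=[
    [[0, 0, 0], [0, 0, 0]],
    [[0, 0, 0], [0, 0, 0]],
    [[0, 0, 0], [0, 0, 0]],
    [[0, 0, 0], [0, 0, 0]],
  ],
  hand=-1,
)

```text
time: 4.45
tool_pos: [583.6, -173.0, 53.8]
tcp_rot: [-3.141, -0.001, -0.246]
contact_force: [0.6, 2.0, 2.8]
grip_width: 10.0
finger_force: 30.0
```

Call:
play_rows(
  rows=[
    [[0.066, 0.263, 0], [0, 0, 0]],
    [[0.131, 0.525, 0], [0, 0, 0]],
    [[0.131, 0.525, 0], [0, 0, 0]],
    [[0.131, 0.525, 0], [0, 0, 0]],
    [[0.131, 0.525, 0], [0, 0, 0]],
    [[0.131, 0.525, 0], [0, 0, 0]],
    [[0.131, 0.525, 0], [0, 0, 0]],
    [[0.131, 0.525, 0], [0, 0, 0]],
    [[0.066, 0.263, 0], [0, 0, 0]],
    [[0, 0, 0], [0, 0, 0]],
  ],
)

```text
time: 5.7
tool_pos: [614.6, -48.1, 53.8]
tcp_rot: [3.139, -0.0, -0.245]
contact_force: [-3.5, -7.4, 5.7]
grip_width: 9.6
finger_force: 30.0
```

Call:
play_rows(
  rows=[
    [[0.02, 0.08, 0], [0, 0, 0]],
    [[0.02, 0.08, 0], [0, 0, 0]],
    [[0, 0, 0], [0, 0, 0]],
  ],
)

```text
time: 6.08
tool_pos: [614.7, -48.0, 53.7]
tcp_rot: [3.133, 0.001, -0.246]
contact_force: [-10.2, -26.7, 7.1]
grip_width: 10.2
finger_force: 30.0
```

Call:
play_rows(
  rows=[
    [[-0.035, -0.14, 0], [0, 0, 0]],
    [[0, 0, 0], [0, 0, 0]],
  ],
)

```text
time: 6.32
tool_pos: [614.6, -48.1, 53.8]
tcp_rot: [3.139, -0.0, -0.246]
contact_force: [-3.5, -9.9, 5.9]
grip_width: 9.8
finger_force: 30.0
```

Call:
play_rows(
  rows=[
    [[0, 0, 0], [0, 0, 0]],
    [[0, 0, 0], [0, 0, 0]],
    [[0, 0, 0.5], [0, 0, 0]],
    [[0, 0, 1], [0, 0, 0]],
    [[0, 0.2, 1], [0, 0, 0.5]],
    [[0, 0.8, 0.5], [0, 0, 1]],
    [[-0.2, 1, 0], [0, 0, 1]],
    [[-0.5, 1, 0], [0, 0, 1]],
    [[-0.7, 1, 0], [0, 0, 1]],
    [[-0.7, 1, 0], [0, 0, 1]],
    [[-0.7, 1, 0], [0, 0, 1]],
    [[-0.7, 1, 0], [0, 0, 1]],
  ],
  hand=-0.1,
)

```text
time: 7.82
tool_pos: [509.3, 164.7, 144.3]
tcp_rot: [3.141, -0.001, 0.806]
contact_force: [0.2, 0.4, 0.5]
grip_width: 41.6
finger_force: 0.0
```

```bash
python3 - <<'E'
from h import *
np.set_printoptions(precision=3,suppress=True)
o=get_obs();print(o["tool_pos"],o["tcp_rot"],o["time"])
s,t=capture("scene"),capture("top")
for n,c in(("scene",s),("top",t)):
    for q in("nest","nest_key","tab_top"): print(n,q,[(np.round(r["at"],1),round(r["p"],2),onz(c,r["at"],70 if q=="tab_top" else 12)[:2]) for r in pinpoint(q,n)][:2])
p=(585.8,-164.6,-.245);ca,sa=np.cos(p[2]),np.sin(p[2])
im=[]
for c in(s,t):
    a=np.array(proj(c,(585,-140,20))).astype(int);f=c["frame"][...,::-1].copy()
    f=cv2.resize(f,None,fx=6,fy=6,interpolation=cv2.INTER_CUBIC)
    for poly,z in((box(-29,29,-50,50),22),(box(-35,35,-56,56),22),(box(17,29,38,50),22)):
        P=np.array([proj(c,(p[0]+ca*u-sa*v,p[1]+sa*u+ca*v,z))[::-1] for u,v in poly])
        cv2.polylines(f,[((P+.5)*6).astype(np.int32)],True,(0,255,0),1)
    y,x=a*6; im.append(f[y-230:y+230,max(0,x-200):max(0,x-200)+400])
cv2.imwrite("pics/nest.png",np.hstack(im))
E
```

```text
[509.256 164.734 144.279] [ 3.141 -0.001  0.806] 7.825
scene nest [(array([192.2, 195.2]), 0.97, array([ 584.863, -166.958]))]
scene nest_key [(array([201.8, 193.6]), 0.77, array([ 618.593, -131.789]))]
scene tab_top [(array([195.4, 211.9]), 0.78, array([618.342, -51.205])), (array([286.1, 366. ]), 0.16, array([619.414, 392.551]))]
top nest [(array([160.9, 351.9]), 0.77, array([ 579.598, -162.635]))]
top nest_key [(array([147.4, 339.4]), 0.76, array([ 611.745, -132.359]))]
top tab_top [(array([141.9, 308.1]), 0.82, array([614.15 , -50.471])), (array([160. , 351.5]), 0.29, array([ 574.774, -148.789]))]
```

View pics/nest.png

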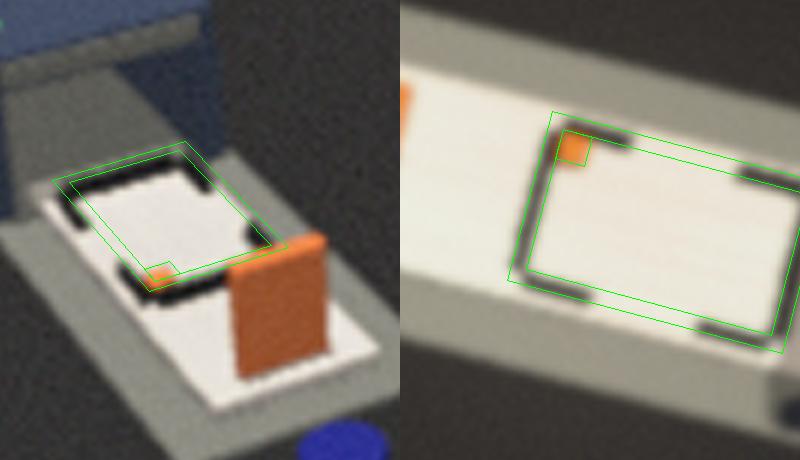

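The nest is clear, with its key at the upper left in the top view (native about (149,341)), so the expected orientation holds. The overlay is about 2–3 mm off, which I'll settle relative to the held rack. Now the rack grasp.

Call:
play_rows(
  rows=[
    [[-0.14, 0.095, 0], [0, 0, 1]],
    [[-0.14, 0.095, 0], [0, 0, 1]],
    [[-0.14, 0.095, 0], [0, 0, 1]],
    [[-0.14, 0.095, 0], [0, 0, 1]],
    [[-0.14, 0.095, 0], [0, 0, 1]],
    [[-0.14, 0.095, 0], [0, 0, 1]],
    [[-0.14, 0.095, 0], [0, 0, 1]],
    [[-0.14, 0.095, 0], [0, 0, 1]],
    [[-0.14, 0.095, 0], [0, 0, 1]],
    [[-0.14, 0.095, 0], [0, 0, 1]],
    [[-0.14, 0.095, -0.2], [0, 0, 1]],
    [[-0.12, 0.1, -0.5], [0, 0, 1]],
  ],
  hand=0.65,
)

```text
time: 9.72
tool_pos: [461.0, 197.3, 122.6]
tcp_rot: [3.14, 0.001, 2.48]
contact_force: [0.3, 0.9, -0.2]
grip_width: 76.0
finger_force: 0.0
```

Call:
play_rows(
  rows=[
    [[0, 0, -0.8], [0, 0, 0.28]],
    [[0, 0, -0.8], [0, 0, 0]],
    [[0, 0, -0.8], [0, 0, 0]],
    [[0, 0, -0.6], [0, 0, 0]],
    [[0, 0, -0.3], [0, 0, 0]],
    [[0, 0, 0], [0, 0, 0]],
  ],
)

```text
time: 10.48
tool_pos: [460.1, 197.3, 22.9]
tcp_rot: [-3.141, -0.001, 2.515]
contact_force: [0.7, -0.6, -0.2]
grip_width: 75.5
finger_force: 0.0
```

Call:
play_rows(
  rows=[
    [[-0.02, 0.05, -0.18], [0, 0, 0]],
    [[0, 0, 0], [0, 0, 0]],
  ],
)

```text
time: 10.72
tool_pos: [459.5, 199.3, 18.0]
tcp_rot: [3.141, 0.0, 2.516]
contact_force: [0.9, -0.3, 0.5]
grip_width: 75.6
finger_force: 0.0
```

Call:
play_rows(
  rows=[
    [[0, 0, 0], [0, 0, 0]],
    [[0, 0, 0], [0, 0, 0]],
    [[0, 0, 0], [0, 0, 0]],
    [[0, 0, 0], [0, 0, 0]],
  ],
  hand=-1,
)

```text
time: 11.22
tool_pos: [459.7, 199.3, 18.1]
tcp_rot: [3.141, 0.0, 2.516]
contact_force: [0.5, 0.8, 1.6]
grip_width: 53.8
finger_force: 30.0
```

Call:
play_rows(
  rows=[
    [[0, 0, 0.3], [0, 0, 0]],
    [[0, 0, 0.6], [0, 0, 0]],
    [[0, 0, 0.9], [0, 0, 0]],
    [[0, 0, 0.9], [0, 0, 0]],
    [[0, -0.2, 0.6], [0, 0, -0.4]],
    [[0.2, -0.5, 0.2], [0, 0, -0.6]],
    [[0.3, -0.8, 0], [0, 0, -0.7]],
    [[0.3, -0.9, 0], [0, 0, -0.7]],
    [[0.3, -0.9, 0], [0, 0, -0.7]],
    [[0.3, -0.9, 0], [0, 0, -0.7]],
    [[0.3, -0.9, 0], [0, 0, -0.7]],
    [[0.3, -0.9, 0], [0, 0, -0.7]],
  ],
)

```text
time: 12.72
tool_pos: [519.4, 18.3, 123.2]
tcp_rot: [-3.141, -0.0, 1.787]
contact_force: [-0.1, -0.2, -1.4]
grip_width: 53.8
finger_force: 30.0
```

Call:
play_rows(
  rows=[
    [[0.4, -0.9, 0], [0, 0, -0.7]],
    [[0.4, -0.9, 0], [0, 0, -0.7]],
    [[0.4, -0.9, 0], [0, 0, -0.7]],
    [[0.4, -0.9, 0], [0, 0, -0.7]],
    [[0.3, -0.9, 0], [0, 0, -0.7]],
    [[0.2, -0.9, 0], [0, 0, -0.52]],
    [[0.1, -0.7, 0], [0, 0, 0]],
    [[0, -0.5, 0], [0, 0, 0]],
    [[0, 0, 0], [0, 0, 0]],
  ],
)

```text
time: 13.85
tool_pos: [585.1, -179.5, 122.8]
tcp_rot: [-3.141, -0.0, 1.228]
contact_force: [-0.1, 0.2, -1.4]
grip_width: 53.7
finger_force: 30.0
```

Call:
play_rows(
  rows=[
    [[0, 0.6, 0], [0, 0, 0.2]],
    [[0.1, 1, 0], [0, 0, 0.3]],
    [[0.1, 1, 0], [0, 0, 0.2]],
    [[0.1, 1, 0], [0, 0, 0]],
    [[0.1, 1, 0], [0, 0, 0]],
    [[0, 0.6, 0], [0, 0, 0]],
    [[0, 0, 0], [0, 0, 0]],
  ],
)

```text
time: 14.72
tool_pos: [597.1, -20.8, 123.0]
tcp_rot: [-3.141, -0.0, 1.33]
contact_force: [-0.5, -1.0, -1.6]
grip_width: 53.8
finger_force: 30.0
```

```bash
cat > nest.py <<'E'
from h import *
np.set_printoptions(precision=3,suppress=True)
o=get_obs();print(o["tool_pos"],o["tcp_rot"],o["time"])
s,t=capture("scene"),capture("top")
np.save("st.npy",np.array([s,t],dtype=object),allow_pickle=True)
W=[(box(-35,35,-56,-50),12,22),(box(-35,35,50,56),12,22)]+[(box(a,a+6,b,b+28),12,22) for a in(-35,29) for b in(-50,22)]
PL=[(box(-40,40,-56,110),12,12.01)]
def cost(p,cs,show=0):
    tot=0
    for c in cs:
        r=np.max([prism(c,p,*a,S=4) for a in W],0); r=cv2.GaussianBlur(r,(0,0),1.0)
        w=prism(c,p,*PL[0],S=4)>.5; w=w|(r>.1)
        g=cv2.cvtColor(c["frame"],cv2.COLOR_RGB2HSV); sat=(g[...,1]>110)&(g[...,2]>70)
        w&=~sat
        tot-=np.corrcoef(r[w],-g[...,2][w].astype(float))[0,1]
    return tot
for nm,cs in(("top",[t]),("scene",[s]),("both",[s,t])):
    p0=np.array([585,-164.6,-.245]); best=None
    for d in((4,4,.04),(-4,-4,-.04)):
        sim=np.vstack([p0]+[p0+e for e in np.diag(d)])
        r=minimize(cost,p0,args=(cs,),method="Nelder-Mead",options=dict(initial_simplex=sim,xatol=.02,fatol=1e-4))
        if best is None or r.fun<best.fun: best=r
    print(nm,best.x,best.fun)
for n,c,q in(("top",t,2),("scene",s,1)):
    k=blob(c,(3,120,80),(16,255,255),proj(c,(605,-130,22)),8); print(n,"key",k, k and onz(c,k[0][1],22 if n=="top" else 19))
    k=blob(c,(3,120,80),(16,255,255),proj(c,(614,-50,50)),12); print(n,"tab",k, k and onz(c,k[0][1],68 if n=="top" else 42))
E
python3 nest.py
```

```text
[597.069 -20.754 122.957] [-3.141 -0.     1.33 ] 14.725
top [ 584.468 -166.006   -0.238] -0.28689958415104677
scene [ 588.15  -163.304   -0.254] -0.8838051316979012
both [ 586.225 -165.16    -0.238] -1.1090376065374525
top key [] []
top tab [] []
scene key [(np.int32(15), array([201.2, 193.8]))] [ 622.482 -125.198   19.   ]
scene tab [(np.int32(304), array([204.97, 213.72]))] [617.579 -47.079  42.   ]
```

Call:
play_rows(
  rows=[
    [[0, -0.4, 0], [0, 0, 0]],
    [[-0.1, -0.9, 0], [0, 0, 0]],
    [[-0.1, -0.9, 0], [0, 0, 0]],
    [[-0.1, -0.9, 0], [0, 0, 0]],
    [[-0.1, -0.9, 0], [0, 0, 0]],
    [[0, -0.6, 0], [0, 0, 0]],
    [[0, -0.2, -0.3], [0, 0, 0]],
    [[0, 0, -0.6], [0, 0, 0]],
    [[0, 0, -0.7], [0, 0, 0]],
    [[0, 0, -0.6], [0, 0, 0]],
    [[0, 0, -0.3], [0, 0, 0]],
    [[0, 0, 0], [0, 0, 0]],
  ],
)

```text
time: 16.32
tool_pos: [585.2, -166.5, 47.1]
tcp_rot: [-3.14, -0.0, 1.327]
contact_force: [1.1, -0.6, -0.7]
grip_width: 53.9
finger_force: 30.0
```

```bash
python3 - <<'E'
from h import *
np.set_printoptions(precision=3,suppress=True)
o=get_obs();T=o["tool_pos"];print(T,o["tcp_rot"],o["time"])
s=capture("scene");t=capture("top")
m=pick("rack","scene",proj(s,(585,-165,50)),14); zb=T[2]-18
P=[(NOTCH,zb,zb+30),(box(-24,10,-45,45),zb+30,zb+40),(box(10,24,-45,31),zb+30,zb+40)]
if m: print(m["p"],m["mask"].sum(),fitu([s],[m["mask"]*1.],(587,-163,-.243),P))
im=[]
for c in(s,t):
    f=cv2.resize(c["frame"][...,::-1],None,fx=5,fy=5,interpolation=cv2.INTER_CUBIC);y,x=(np.array(proj(c,(585,-150,30)))*5).astype(int)
    im.append(f[y-250:y+250,max(0,x-200):max(0,x-200)+400])
cv2.imwrite("pics/hover.png",np.hstack(im))
E
```

```text
[ 585.192 -166.487   47.131] [-3.14  -0.     1.327] 16.325
0.93 489 (array([ 583.945, -154.53 ,   -0.503]), np.float64(0.2238163565181137))
```

View pics/hover.png

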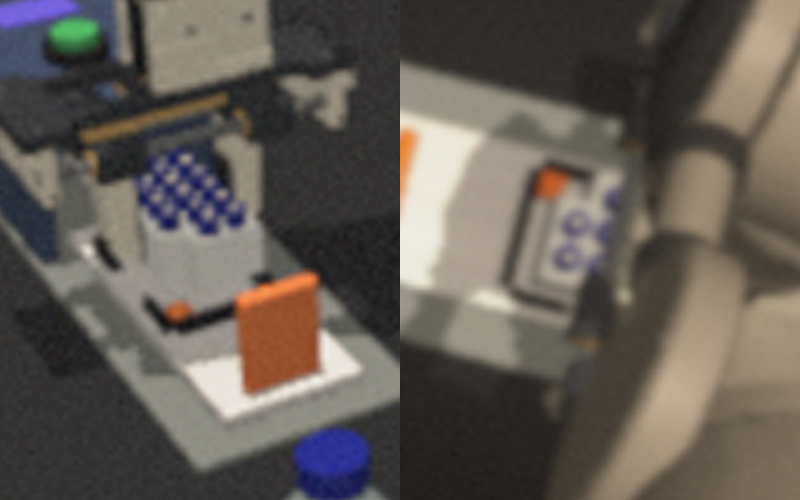

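Call:
play_rows(
  rows=[
    [[0, 0.06, -0.05], [0, 0, 0]],
    [[0, 0, 0], [0, 0, 0]],
  ],
)

```text
time: 16.73
tool_pos: [585.5, -164.8, 46.6]
tcp_rot: [3.141, 0.0, 1.327]
contact_force: [-0.1, 0.3, -1.6]
grip_width: 53.5
finger_force: 30.0
```

```bash
python3 - <<'E'
from h import *
np.set_printoptions(precision=3,suppress=True)
o=get_obs();T=o["tool_pos"];print(T,o["tcp_rot"],o["time"])
s=capture("scene");t=capture("top"); zb=T[2]-18
def dr(f,c,p,poly,z,col,k):
    ca,sa=np.cos(p[2]),np.sin(p[2])
    P=np.array([proj(c,(p[0]+ca*u-sa*v,p[1]+sa*u+ca*v,z))[::-1] for u,v in poly])
    cv2.polylines(f,[((P+.5)*k).astype(np.int32)],True,col,1,cv2.LINE_AA)
im=[]
for c,b in((s,(3,2.0)),(t,(-.7,-.4))):
    k=8
    f=cv2.resize(c["frame"][...,::-1],None,fx=k,fy=k,interpolation=cv2.INTER_CUBIC);y,x=(np.array(proj(c,(600,-125,30)))*k).astype(int)
    n=(585.3+b[0],-164.6+b[1],-.243); r=(T[0]+b[0],T[1]+b[1],o["tcp_rot"][2]-np.pi/2)
    dr(f,c,n,box(-29,29,-50,50),22,(0,255,0),k);dr(f,c,n,box(-35,35,-56,56),22,(0,255,0),k);dr(f,c,n,box(17,29,38,50),22,(255,255,0),k)
    dr(f,c,r,NOTCH,zb+30,(0,0,255),k);dr(f,c,r,NOTCH,zb,(255,0,255),k)
    im.append(f[y-250:y+250,max(0,x-200):max(0,x-200)+400])
cv2.imwrite("pics/hover2.png",np.hstack(im))
E
```

```text
[ 585.544 -164.834   46.618] [3.141 0.    1.327] 16.725
```

View pics/hover2.png

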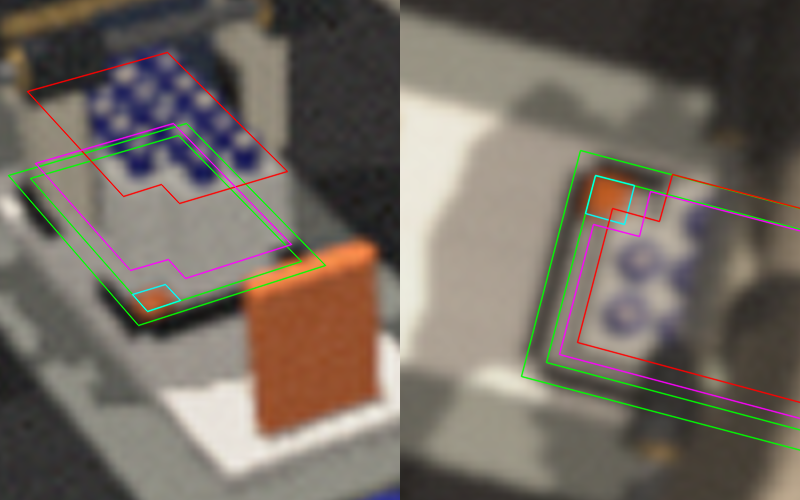

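```bash
python3 - <<'E'
from h import *
s=capture("scene");t=capture("top");im=[]
for c,(u,v),b in((s,(30,30),(600,-140,35)),(t,(30,30),(600,-125,30))):
    a=np.array(proj(c,b)).astype(int);print(a)
    f=c["frame"][a[0]-30:a[0]+30,a[1]-20:a[1]+20,::-1].astype(float)
    f=np.clip((f-20)*1.6,0,255).astype(np.uint8)
    im.append(cv2.resize(f,(400,600),interpolation=cv2.INTER_NEAREST))
cv2.imwrite("pics/z.png",np.hstack(im))
E
```

```text
[191 196]
[151 337]
```

View pics/z.png

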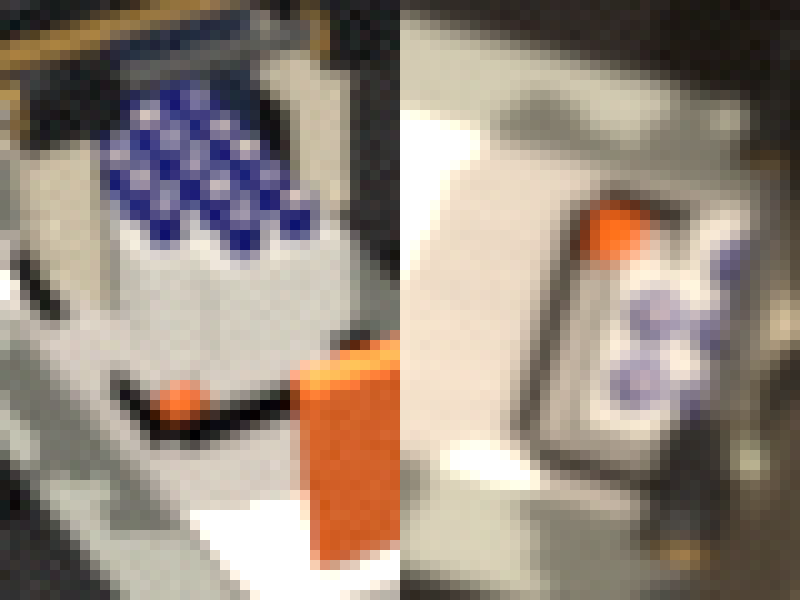

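```bash
python3 - <<'E'
from h import *
s=capture("scene");t=capture("top")
o=get_obs();T=o["tool_pos"];a=o["tcp_rot"][2]-np.pi/2;ca,sa=np.cos(a),np.sin(a)
def P(c,u,v,z,org,b=(0,0)):
    r,q=proj(c,(T[0]+b[0]+ca*u-sa*v,T[1]+b[1]+sa*u+ca*v,z)); return round((q+.5-org[1])*10),round((r+.5-org[0])*10)
for nm,c,g in(("scene",s,(161,176)),("top",t,(121,317))):
    print(nm,{(u,v,z):P(c,u,v,z,g) for u,v,z in((27,34,58.6),(27,34,28.6),(13,34,58.6),(13,48,58.6),(13,48,28.6),(-27,48,58.6),(-27,48,28.6),(23,44,22),(35,56,22),(-35,56,22))})
E
```

```text
scene {(27, 34, 58.6): (148, 262), (27, 34, 28.6): (157, 355), (13, 34, 58.6): (196, 247), (13, 48, 58.6): (218, 271), (13, 48, 28.6): (226, 364), (-27, 48, 58.6): (352, 230), (-27, 48, 28.6): (358, 323), (23, 44, 22): (188, 388), (35, 56, 22): (165, 422), (-35, 56, 22): (398, 348)}
top {(27, 34, 58.6): (296, 204), (27, 34, 28.6): (269, 225), (13, 34, 58.6): (280, 263), (13, 48, 58.6): (221, 247), (13, 48, 28.6): (197, 266), (-27, 48, 58.6): (177, 415), (-27, 48, 28.6): (154, 429), (23, 44, 22): (219, 235), (35, 56, 22): (183, 174), (-35, 56, 22): (108, 455)}
```

Rack and pocket agree to about 1 mm in both views, and the notch is at the key. I'll lower gently and watch the force.

Call:
play_rows(
  rows=[
    [[0, 0, -0.15], [0, 0, 0]],
    [[0, 0, -0.1], [0, 0, 0]],
    [[0, 0, -0.07], [0, 0, 0]],
    [[0, 0, -0.05], [0, 0, 0]],
    [[0, 0, 0], [0, 0, 0]],
  ],
)

```text
time: 17.65
tool_pos: [585.4, -165.0, 35.1]
tcp_rot: [-3.141, -0.0, 1.326]
contact_force: [0.4, 0.3, -2.4]
grip_width: 53.9
finger_force: 30.0
```

Call:
play_rows(
  rows=[
    [[0, 0, -0.06], [0, 0, 0]],
    [[0, 0, -0.05], [0, 0, 0]],
    [[0, 0, 0], [0, 0, 0]],
  ],
)

```text
time: 18.02
tool_pos: [585.4, -164.9, 31.8]
tcp_rot: [-3.141, -0.0, 1.327]
contact_force: [-0.1, 0.9, -1.3]
grip_width: 54.1
finger_force: 30.0
```

Call:
play_rows(
  rows=[
    [[0, 0, -0.03], [0, 0, 0]],
    [[0, 0, -0.03], [0, 0, 0]],
    [[0, 0, 0], [0, 0, 0]],
  ],
)

```text
time: 18.4
tool_pos: [585.5, -165.0, 30.1]
tcp_rot: [3.141, 0.0, 1.327]
contact_force: [-0.6, 0.7, -2.1]
grip_width: 53.7
finger_force: 30.0
```

Call:
play_rows(
  rows=[
    [[0, 0, -0.02], [0, 0, 0]],
    [[0, 0, -0.02], [0, 0, 0]],
    [[0, 0, 0], [0, 0, 0]],
  ],
)

```text
time: 18.77
tool_pos: [585.5, -165.0, 30.1]
tcp_rot: [3.141, 0.0, 1.327]
contact_force: [-2.5, 0.5, 8.6]
grip_width: 54.1
finger_force: 30.0
```

Call:
play_rows(
  rows=[
    [[0, 0, 0.04], [0, 0, 0]],
    [[0, 0, 0], [0, 0, 0]],
    [[0, 0, 0], [0, 0, 0]],
    [[0, 0, 0], [0, 0, 0]],
    [[0, 0, 0.3], [0, 0, 0]],
    [[0, 0, 0.7], [0, 0, 0]],
    [[0, 0, 1], [0, 0, 0]],
    [[0, 0, 1], [0, 0, 0]],
    [[0, 0.2, 0.6], [0, 0, 0]],
    [[0.1, 0.4, 0], [0, 0, 0]],
    [[0.1, 0.6, 0], [0, 0, -0.5]],
    [[0.1, 0.6, 0], [0, 0, -1]],
  ],
  hand=0.5,
)

```text
time: 20.27
tool_pos: [593.9, -109.4, 136.6]
tcp_rot: [-3.139, 0.0, 1.114]
contact_force: [-0.6, 0.2, 0.1]
grip_width: 68.7
finger_force: 0.0
```

Call:
play_rows(
  rows=[
    [[0.1, 0.6, 0], [0, 0, -1]],
    [[0.1, 0.6, 0], [0, 0, -1]],
    [[0.1, 0.6, 0], [0, 0, -1]],
    [[0.1, 0.3, 0], [0, 0, -1]],
    [[0.1, 0, 0], [0, 0, -1]],
    [[0.1, 0, 0], [0, 0, -1]],
    [[0.1, 0, 0], [0, 0, -1]],
    [[0, 0, 0], [0, 0, -1]],
    [[0, 0, 0], [0, 0, -1]],
    [[0, 0, 0], [0, 0, -0.76]],
    [[0, 0, 0], [0, 0, 0]],
  ],
  hand=-0.1,
)

```text
time: 21.65
tool_pos: [614.8, -47.0, 136.7]
tcp_rot: [3.142, 0.003, -0.244]
contact_force: [0.4, -1.2, -0.5]
grip_width: 41.1
finger_force: 0.0
```

```bash
python3 - <<'E'
from h import *
np.set_printoptions(precision=3,suppress=True)
o=get_obs();print(o["tool_pos"],o["tcp_rot"],o["time"])
s=capture("scene");t=capture("top");im=[]
m=pick("rack","scene",proj(s,(585,-165,35)),14)
P=[(NOTCH,12,42),(box(-24,10,-45,45),42,52),(box(10,24,-45,31),42,52)]
if m: print(m["p"],fitu([s],[m["mask"]*1.],(588,-163,-.243),P))
for c,b in((s,(590,-150,25)),(t,(590,-150,30))):
    a=np.array(proj(c,b)).astype(int)
    f=c["frame"][a[0]-30:a[0]+30,a[1]-20:a[1]+20,::-1].astype(float)
    im.append(cv2.resize(np.clip((f-20)*1.4,0,255).astype(np.uint8),(400,600),interpolation=cv2.INTER_CUBIC))
cv2.imwrite("pics/seat.png",np.hstack(im))
E
```

```text
[614.806 -47.023 136.67 ] [ 3.142  0.003 -0.244] 21.65
0.7 (array([ 585.597, -167.674,   -0.236]), np.float64(0.11004862308279784))
```

View pics/seat.png

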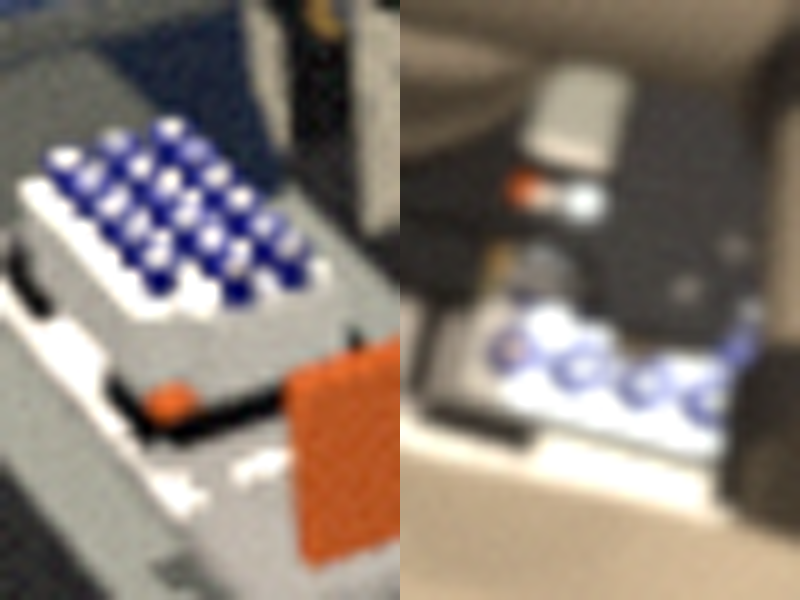

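The rack sits flat in the pocket with its notch at the key (scene crop around (170,400)). Next I pinch the tab and push the carriage in.

Call:
play_rows(
  rows=[
    [[0, -0.03, -0.5], [0, 0, 0]],
    [[0, 0, -0.8], [0, 0, 0]],
    [[0, 0, -0.8], [0, 0, 0]],
    [[0, 0, -0.5], [0, 0, 0]],
    [[0, 0, -0.17], [0, 0, 0]],
    [[0, 0, 0], [0, 0, 0]],
  ],
)

```text
time: 22.55
tool_pos: [615.6, -48.9, 55.0]
tcp_rot: [3.142, -0.0, -0.246]
contact_force: [-0.2, -0.3, 0.4]
grip_width: 41.2
finger_force: 0.0
```

Call:
play_rows(
  rows=[
    [[0, 0, 0], [0, 0, 0]],
    [[0, 0, 0], [0, 0, 0]],
    [[0, 0, 0], [0, 0, 0]],
    [[-0.03, -0.12, 0], [0, 0, 0]],
    [[-0.066, -0.263, 0], [0, 0, 0]],
    [[-0.1, -0.4, 0], [0, 0, 0]],
    [[-0.1, -0.4, 0], [0, 0, 0]],
    [[-0.1, -0.4, 0], [0, 0, 0]],
    [[-0.1, -0.4, 0], [0, 0, 0]],
    [[-0.1, -0.4, 0], [0, 0, 0]],
    [[-0.1, -0.4, 0], [0, 0, 0]],
    [[-0.1, -0.4, 0], [0, 0, 0]],
  ],
  hand=-1,
)

```text
time: 24.05
tool_pos: [591.6, -145.5, 55.4]
tcp_rot: [3.141, -0.001, -0.246]
contact_force: [2.0, 3.2, 5.4]
grip_width: 10.0
finger_force: 30.0
```

Call:
play_rows(
  rows=[
    [[-0.08, -0.32, 0], [0, 0, 0]],
    [[-0.07, -0.28, 0], [0, 0, 0]],
    [[-0.05, -0.2, 0], [0, 0, 0]],
    [[-0.025, -0.1, 0], [0, 0, 0]],
    [[-0.02, -0.08, 0], [0, 0, 0]],
    [[-0.01, -0.04, 0], [0, 0, 0]],
    [[0, 0, 0], [0, 0, 0]],
  ],
)

```text
time: 24.92
tool_pos: [584.3, -174.7, 55.4]
tcp_rot: [-3.14, -0.001, -0.246]
contact_force: [3.8, 7.3, 5.6]
grip_width: 9.8
finger_force: 30.0
```

Call:
play_rows(
  rows=[
    [[-0.02, -0.08, 0], [0, 0, 0]],
    [[-0.02, -0.08, 0], [0, 0, 0]],
    [[0, 0, 0], [0, 0, 0]],
  ],
)

```text
time: 25.3
tool_pos: [584.3, -174.8, 55.4]
tcp_rot: [-3.134, -0.001, -0.246]
contact_force: [9.1, 26.0, 6.0]
grip_width: 9.9
finger_force: 30.0
```

Call:
play_rows(
  rows=[
    [[0.035, 0.14, 0], [0, 0, 0]],
    [[0, 0, 0], [0, 0, 0]],
  ],
)

```text
time: 25.55
tool_pos: [584.3, -174.7, 55.4]
tcp_rot: [-3.14, -0.001, -0.245]
contact_force: [4.3, 9.5, 5.6]
grip_width: 9.8
finger_force: 30.0
```

Call:
play_rows(
  rows=[
    [[0, 0, 0], [0, 0, 0]],
    [[0, 0, 0], [0, 0, 0]],
    [[0, 0, 0.5], [0, 0, 0]],
    [[0, 0, 1], [0, 0, 0]],
    [[0, 0, 1], [0, 0, 0]],
    [[0, 0, 0.6], [0, 0, 0]],
    [[0, 0, 0], [0, 0, 0]],
  ],
  hand=-0.1,
)

```text
time: 26.42
tool_pos: [584.6, -176.3, 150.4]
tcp_rot: [3.141, -0.004, -0.246]
contact_force: [-1.5, -0.5, -0.4]
grip_width: 40.9
finger_force: 0.0
```

Call:
play_rows(
  rows=[
    [[-0.15, -0.6, 0], [0, 0, 0]],
    [[-0.2, -0.8, 0], [0, 0, 0]],
    [[-0.2, -0.8, 0], [0, 0, 0]],
    [[-0.2, -0.8, 0], [0, 0, 0]],
    [[-0.2, -0.8, 0], [0, 0, 0]],
    [[-0.1, -0.35, 0], [0, 0, 0]],
    [[0, 0, 0], [0, 0, 0]],
    [[0, 0, 0], [0, 0, 0]],
  ],
  hand=-1,
)

```text
time: 27.42
tool_pos: [552.3, -299.4, 147.7]
tcp_rot: [-3.141, 0.001, -0.245]
contact_force: [0.0, 0.2, -0.1]
grip_width: 0.6
finger_force: 0.0
```

```bash
python3 - <<'E'
from h import *
np.set_printoptions(precision=2,suppress=True)
s=capture("scene");t=capture("top")
for a in(583,-174),:
    k=blob(s,(3,120,80),(16,255,255),(184,193),15);print("tab scene now",k,"initial 182.77,193.33")
    k=blob(t,(3,120,80),(16,255,255),(158,360),15);print("tab top",k,"initial 157.45 359.07")
E
```

```text
tab scene now [(np.int32(280), array([182.35, 192.71]))] initial 182.77,193.33
tab top [(np.int32(134), array([157.82, 360.66]))] initial 157.45 359.07
```

Call:
play_rows(
  rows=[
    [[0, 0, -0.4], [0, 0, 0]],
    [[0, 0, -0.3], [0, 0, 0]],
    [[0, 0, -0.1], [0, 0, 0]],
    [[0, 0, -0.1], [0, 0, 0]],
    [[0, 0, -0.08], [0, 0, 0]],
    [[0, 0, 0], [0, 0, 0]],
  ],
)

```text
time: 28.28
tool_pos: [552.3, -299.9, 118.9]
tcp_rot: [-3.142, -0.0, -0.246]
contact_force: [-1.4, 2.0, 3.4]
grip_width: 0.3
finger_force: 1.7
```

Call:
play_rows(
  rows=[
    [[0, 0, -0.06], [0, 0, 0]],
    [[0, 0, -0.05], [0, 0, 0]],
    [[0, 0, -0.03], [0, 0, 0]],
    [[0, 0, 0], [0, 0, 0]],
  ],
)

```text
time: 28.78
tool_pos: [552.4, -300.1, 117.1]
tcp_rot: [3.141, -0.002, -0.246]
contact_force: [-6.6, 4.7, 17.6]
grip_width: 0.4
finger_force: 9.0
```

The button bottomed out (17 N at TCP z = 117, as predicted). Releasing and retreating.

Call:
play_rows(
  rows=[
    [[0, 0, 0.3], [0, 0, 0]],
    [[0, 0, 0.6], [0, 0, 0]],
    [[0, 0, 1], [0, 0, 0]],
    [[0, 0, 1], [0, 0, 0]],
    [[-0.5, -0.3, 0.6], [0, 0, 0]],
    [[-1, -0.6, 0.2], [0, 0, 0]],
    [[-1, -0.6, 0], [0, 0, 0]],
    [[-1, -0.6, 0], [0, 0, 0]],
    [[-1, -0.6, 0], [0, 0, 0]],
    [[-0.5, -0.4, 0], [0, 0, 0]],
    [[0, 0, 0], [0, 0, 0]],
    [[0, 0, 0], [0, 0, 0]],
  ],
)

```text
time: 30.28
tool_pos: [402.8, -392.7, 225.3]
tcp_rot: [-3.141, -0.0, -0.245]
contact_force: [0.1, 0.6, 0.5]
grip_width: -0.1
finger_force: 0.0
```

```bash
python3 - <<'E'
from h import *
s=capture("scene");t=capture("top")
cv2.imwrite("pics/end.png",np.hstack([s["frame"][100:292,60:316,::-1],t["frame"][80:272,256:512,::-1]]).repeat(1,0))
f=cv2.imread("pics/end.png");cv2.imwrite("pics/end.png",cv2.resize(f,(800,300)))
print(get_obs()["tool_pos"],get_obs()["contact_force"])
print(blob(s,(50,100,50),(75,255,255),(147,173)),blob(t,(3,120,80),(16,255,255),(158,360),15))
E
```

```text
[ 403.11304071 -392.45636732  225.31387542] [-1.04740377  1.03369807 -0.33054685]
[(np.int32(53), array([145.57, 172.77]))] [(np.int32(131), array([157.73, 360.64]))]
```

View pics/end.png

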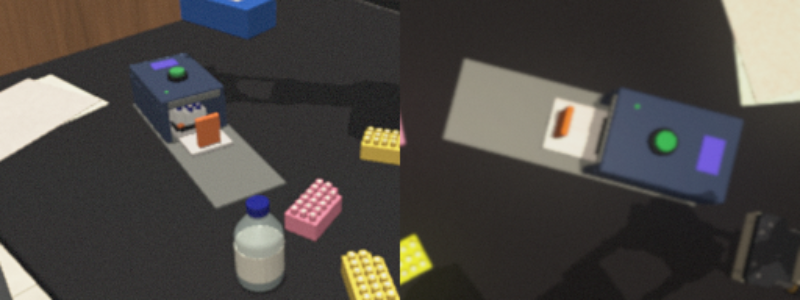

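The carriage is in, the rack is visible under the hood, the button is back up, and the arm is clear.

```bash
python3 -c "
from plant import bot
print(bot.close_job())"
```

```text
the job is handed in; nothing more can be done
None
```

I handed the job in at about 30 s, with no verdict returned: the blue-capped rack is seated with its notch at the key, the carriage is fully in, the button was then pressed and released, and the arm touches nothing.

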